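# Seat the vacuum chamber cover by crisscross tightening

## Robot

A 6-joint arm with a two-finger parallel gripper is mounted at the origin on the work surface. World frame = base frame: x ahead of the robot, y to its left, z up, the work surface at z = 0. Lengths are in m, angles in degrees, forces in N, time in s.
With the tool pointing down it reaches from about 0.4 to 0.825 m from the base axis. Payload 7 kg.
Tool frame: the origin (TCP) lies at the very end of the fingers, on their centre line; the grasp point (between the pads) lies behind it (r.grasp_offset is the z of the grasp point in the tool frame, in m); z points along the fingers, y is the direction in which the jaws open and shut (so a half turn about z gives the same grasp; the last joint's range is limited). The gripper opens to 88 mm and grips with 3 to 60 N. Pads are 19 mm wide; open, the fingers measure 130 mm over their backs; the gripper's body (78 mm by 193 mm) begins 47 mm behind the grasp point.
Start: joints at [-53.222, 20.546, 0.682, 0, -70.136, -16.507], TCP at [0.234, -0.633, 0.2] pointing down, gripper open.
Joint ranges: [-176.03, 176.03], [-82.01, 121.73], [-58.28, 71.71], [-173.87, 95.51], [-174.79, -0.11], [-173.66, 173.66]. Speed limits (degrees/s): [136.94, 136.94, 172.46, 180, 180, 180].

## Interface

Orientations are given as [roll, pitch, yaw] about the fixed x, y, z axes, in that order (R = Rz(yaw) Ry(pitch) Rx(roll)).
In Python, from plant import r gives the robot as it stands. The module is installed in compiled form; this text tells all that it offers.
- The arm moves only by the tool servo_tool, never from a script. Its argument "targets" is a list of rows, each an object of numbers: "dx", "dy", "dz": the shift along the world's x, y, z in cm; "spin": the turn about the world's z in rad; "grip": the opening in per cent of the stroke, from 0 (shut) to 100 (fully open). A call has exactly 10 rows; each row is the pose to reach, as a shift and turn from the pose commanded when the call began; what a row does not reach only later rows make up. A row lasts 1/12 s, in which the tool goes at most 41.7 mm and 7.16 degrees, less where a joint would pass 70% of its speed; a pose out of reach is approached as far as the arm can. A call with a gripper value outside its range is refused whole. The fingers move at their own pace and stop on an object; "squeeze" is the grip in N (left out, the last holds). Time passes only in rows, so rows that repeat a pose let the fingers close, or fill a call up. It gives the time, the measured TCP pose, the force and the opening at its end, in the units of the state.
- r.get_state(): the state, without advancing time (a new reading comes with each control period).
- r.capture(name): name is "side" or "top"; returns the picture (384x512x3 uint8, blue, green, red); there is no depth.
- r.get_calibration(name): a dict with "K" (3x3 intrinsics, pixels), "extrinsics" (4x4, takes a point from camera to world coordinates). Camera axes: x right, y down, z forward; pixel columns grow to the right and rows downward; lengths in m; the calibration is good to about 2 mm. A picture is of the moment at which its call begins. get_calibration takes no time and is no camera call.
- r.close_job(): hands the job in, once; it reports no verdict.
Trained networks look in the newest picture that a camera, given by its name, has taken for a name from the list of things; names that differ only in an ending like _2 or _b are one class to them, and where a whole thing is asked for, a point or a joint stands for the part that bears it (a point fixed in the world has none). Each returns a list of dicts, best first, with "p" (0 to 1); they miss things now and then, are a little off and sometimes report something else, mostly with a low value. They report only what shows in the picture. A call takes as long as a camera call.
- r.cut_out(name, camera): "mask" (384x512 bool, what is visible of it) and "extent" ([left, top, right, bottom] in pixels, round what is visible of it).
The state is a dict: "time_s": time; "joints": joint angles; "qd": joint speeds; "joint_torque": joint torques, N m; "tcp_pos": TCP position; "eef_rot": TCP orientation; "contact_force": force on the tool from outside, world axes, zero at the start; "moment": the same for the moment, N m; "gripper_width": finger opening in m.
Only numpy, scipy, OpenCV 4.12 (cv2) and the standard library are available. Lean on these libraries where they do the work, as an engineer would, in place of code of your own. Each camera call takes 0.05 s, during which the arm holds its last target. There are 200 camera calls.

## Task

Close the sample chamber: tighten the four T-handle screws of its cover clockwise in two crisscross passes, so that the cover comes down flat. First turn every screw about half-way (bar at roughly 45 degrees), doing two diagonally opposite screws and then the other two; then turn them all to their stops (bar a quarter turn from loose), again an opposite pair first and then the other pair. Leave the other things on the bench where they are and let go of the screws at the end.

Things in the scene. Friction and masses are not known exactly. Their poses are not given: they have to be found in the camera images.
- chamber: small steel vacuum sample chamber bolted to the bench, 220 mm square and 75 mm high; origin at the centre of its underside on the bench, z up; its own +x side (away from the robot when not turned) carries a round pipe stub reaching 152 mm from the centre. The screws stand on its cover at (x, y) = (+-75, +-75) mm in this frame. It does not move.
- cover_top (a point): centre of the upper face of the aluminium cover plate (210 mm square, 12 mm thick) that lies on the chamber over a springy seal. With all screws loose this point is 93 mm above the bench, seated flat about 87.5 mm; the screw heads press it down against the seal, tilting it if they are uneven. A round window flange 84 mm wide stands 6.5 mm proud of it.
- screw_a_grip (a point): middle of the black T-handle bar of the front left (-75, +75) mm screw (mm in the chamber's frame). The bar is 46 mm long (this point's x axis), 10 mm wide (its y axis) and 20 mm tall (z, up), on a 14 mm stem; this point is 121 mm above the bench when the screw is loose, 115 mm when tight; the bar's underside is 10 mm lower, about 18 mm clear of the cover. Neighbouring screws are 150 mm apart, opposite ones (a and c, b and d) 212 mm.
- screw_b_grip (a point): middle of the black T-handle bar of the far left (+75, +75) mm screw (mm in the chamber's frame). The bar is 46 mm long (this point's x axis), 10 mm wide (its y axis) and 20 mm tall (z, up), on a 14 mm stem; this point is 121 mm above the bench when the screw is loose, 115 mm when tight; the bar's underside is 10 mm lower, about 18 mm clear of the cover. Neighbouring screws are 150 mm apart, opposite ones (a and c, b and d) 212 mm.
- screw_c_grip (a point): middle of the black T-handle bar of the far right (+75, -75) mm screw (mm in the chamber's frame). The bar is 46 mm long (this point's x axis), 10 mm wide (its y axis) and 20 mm tall (z, up), on a 14 mm stem; this point is 121 mm above the bench when the screw is loose, 115 mm when tight; the bar's underside is 10 mm lower, about 18 mm clear of the cover. Neighbouring screws are 150 mm apart, opposite ones (a and c, b and d) 212 mm.
- screw_d_grip (a point): middle of the black T-handle bar of the front right (-75, -75) mm screw (mm in the chamber's frame). The bar is 46 mm long (this point's x axis), 10 mm wide (its y axis) and 20 mm tall (z, up), on a 14 mm stem; this point is 121 mm above the bench when the screw is loose, 115 mm when tight; the bar's underside is 10 mm lower, about 18 mm clear of the cover. Neighbouring screws are 150 mm apart, opposite ones (a and c, b and d) 212 mm.
- screw_a (a joint): angle of that screw (rad): 0 fully loose, its bar along the chamber's x axis; it grows as the screw is turned clockwise seen from above, up to the stop at 1.571 (a quarter turn), where the bar lies along the chamber's y axis. Turning takes 0.1 to 0.15 N m; it stays where it is left. A full quarter turn lowers the bar by 6 mm and so presses down that corner of the cover. Starts between 0 and 0.25.
- screw_b (a joint): angle of that screw (rad): 0 fully loose, its bar along the chamber's x axis; it grows as the screw is turned clockwise seen from above, up to the stop at 1.571 (a quarter turn), where the bar lies along the chamber's y axis. Turning takes 0.1 to 0.15 N m; it stays where it is left. A full quarter turn lowers the bar by 6 mm and so presses down that corner of the cover. Starts between 0 and 0.25.
- screw_c (a joint): angle of that screw (rad): 0 fully loose, its bar along the chamber's x axis; it grows as the screw is turned clockwise seen from above, up to the stop at 1.571 (a quarter turn), where the bar lies along the chamber's y axis. Turning takes 0.1 to 0.15 N m; it stays where it is left. A full quarter turn lowers the bar by 6 mm and so presses down that corner of the cover. Starts between 0 and 0.25.
- screw_d (a joint): angle of that screw (rad): 0 fully loose, its bar along the chamber's x axis; it grows as the screw is turned clockwise seen from above, up to the stop at 1.571 (a quarter turn), where the bar lies along the chamber's y axis. Turning takes 0.1 to 0.15 N m; it stays where it is left. A full quarter turn lowers the bar by 6 mm and so presses down that corner of the cover. Starts between 0 and 0.25.
- bottle: white bottle, 64 mm wide, 150 mm tall, origin under its centre; bystander
- jar: amber jar with black cap, 72 mm wide, 70 mm tall, origin under its centre; bystander
- dish: white ceramic dish, 90 mm wide, 18 mm tall, origin under its centre, beside the chamber; bystander
- screwdriver: screwdriver lying on the bench along its x axis; bystander

How it is judged:
By the outcome, as a careful person would: the job done as asked, in the order asked, and still so for the second after the job is handed in, with the robot touching nothing.
It also fails if it takes over 72 s, if anything falls off the work surface, if the arm or the gripper's body presses on something with over 40 N, if the wrist force passes 120 N, or if a joint passes its speed limit or range.

## Working session

There is one attempt and no reset: what is moved stays moved. The work goes in short steps, Python scripts to look and compute and a tool call to move; the robot and the scene stay as the last step left them, time stands still between calls to the robot, and variables do not carry over. Pictures are saved under pics/ and viewed, about 8 in all and at most 12, crops included, and the job is handed in when it is done.

Besides the shell and the picture viewer there is one more tool, called after "Call:" by a JSON object that holds its "op" and its "data". servo_tool: Moves the arm, as the interface text tells. Its arguments: {"type":"object","properties":{"targets":{"type":"array"},"squeeze":{"type":"number"}},"required":["targets"]}

```bash
mkdir -p pics
cat > h.py <<'E'
from plant import r
import numpy as np, cv2
def proj(cam,P):
    c=r.get_calibration(cam);T=np.linalg.inv(c["extrinsics"]);p=np.atleast_2d(P)@T[:3,:3].T+T[:3,3]
    q=p@np.array(c["K"]).T;return q[:,:2]/q[:,2:]
def back(cam,uv,z):
    c=r.get_calibration(cam);E=np.array(c["extrinsics"]);uv=np.atleast_2d(np.array(uv,float))
    d=np.c_[uv,np.ones(len(uv))]@np.linalg.inv(c["K"]).T@E[:3,:3].T
    return E[:3,3]+d*((z-E[2,3])/d[:,2:])
E
python3 - <<'E'
from h import *
print(r.get_state(), r.grasp_offset)
for c in("top","side"):
    im=r.capture(c);cv2.imwrite(f"pics/{c}0.png",im);print(c,r.get_calibration(c))
    for n in("screw_a_grip","chamber","cover_top","dish","bottle","jar","screwdriver"):
        for d in r.cut_out(n,c):
            v,u=np.nonzero(d["mask"]);print(n,round(d["p"],2),d["extent"],u.mean().round(1),v.mean().round(1),len(u))
E
```

```text
{'time_s': 0.0, 'joints': array([-5.32217482e+01,  2.05924644e+01,  6.31273109e-01, -2.10203179e-02,
       -7.01368002e+01, -1.65067121e+01]), 'qd': array([ 0.14961883,  0.05453701,  0.05154631, -0.00590133, -0.11570183,
       -0.02861327]), 'joint_torque': array([-2.79070860e-03, -5.82718849e+01,  2.93050861e+01,  6.99748546e+00,
        6.72389375e-03, -1.56904480e-04]), 'tcp_pos': array([ 0.23363607, -0.63267218,  0.1990893 ]), 'eef_rot': array([ 1.79900432e+02, -8.89921930e-03, -1.59735612e+02]), 'contact_force': array([-0.01489696,  0.46505163,  0.67787436]), 'moment': array([-0.02360174, -0.05216853, -0.00749273]), 'gripper_width': 0.08788687699053588} -0.0188
top {'K': array([[421.90560988,   0.        , 248.8447213 ],
       [  0.        , 421.90560988, 185.66950717],
       [  0.        ,   0.        ,   1.        ]]), 'extrinsics': array([[ 0.01559919, -0.99028642,  0.13816465,  0.29126047],
       [-0.99965577, -0.01253081,  0.02305028, -0.00547573],
       [-0.02109506, -0.13847665, -0.99014101,  1.61949338],
       [ 0.        ,  0.        ,  0.        ,  1.        ]])
[... 788 characters left out ...]
01063005, -0.80788076, -0.5892501 ,  0.76217105],
       [ 0.        ,  0.        ,  0.        ,  1.        ]])}
screw_a_grip 0.45 [265.6, 191.7, 282.1, 206.5] 271.6 198.9 170
screw_a_grip 0.22 [185.4, 292.4, 225.1, 355.3] 205.5 325.5 1643
chamber 0.7 [196.2, 160.5, 289.8, 233.5] 245.8 199.3 5238
cover_top 0.72 [206.3, 167.6, 286.9, 215.2] 248.9 190.6 2804
dish 0.63 [218.2, 252.1, 251.9, 277.4] 234.8 263.6 704
dish 0.22 [263.6, 193.3, 282.6, 206.3] 271.4 198.5 153
bottle 0.93 [188.1, 288.2, 224.7, 356.6] 205.6 325.0 1710
bottle 0.37 [205.5, 166.8, 286.8, 216.6] 248.6 190.9 2856
jar 0.93 [257.3, 125.7, 276.6, 146.4] 265.8 134.2 363
screwdriver 0.48 [310.7, 137.7, 346.8, 160.2] 332.2 145.2 178
```

Run:
```python
import cv2,numpy as np
t=cv2.imread("pics/top0.png");s=cv2.imread("pics/side0.png")
a=cv2.resize(t[125:221,205:305],None,fx=6,fy=6,interpolation=cv2.INTER_CUBIC)
cv2.imwrite("pics/topc.png",a)
b=cv2.resize(s[110:370,150:400],None,fx=2.3,fy=2.3,interpolation=cv2.INTER_CUBIC)
cv2.imwrite("pics/sidec.png",b)
```

```text
(no output)
```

View pics/topc.png

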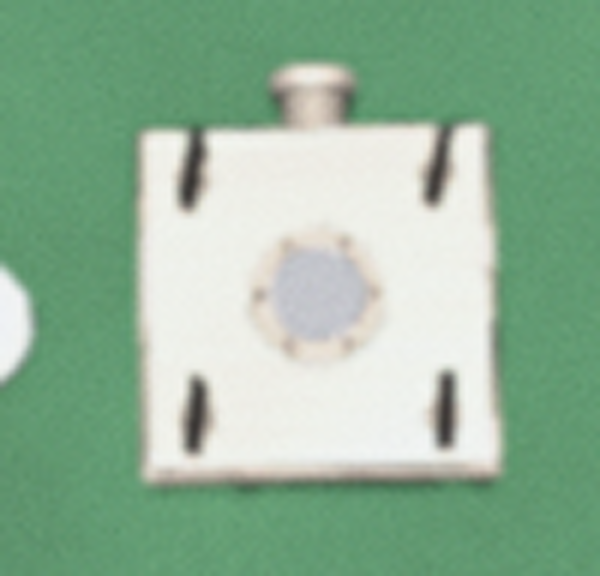

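View pics/sidec.png

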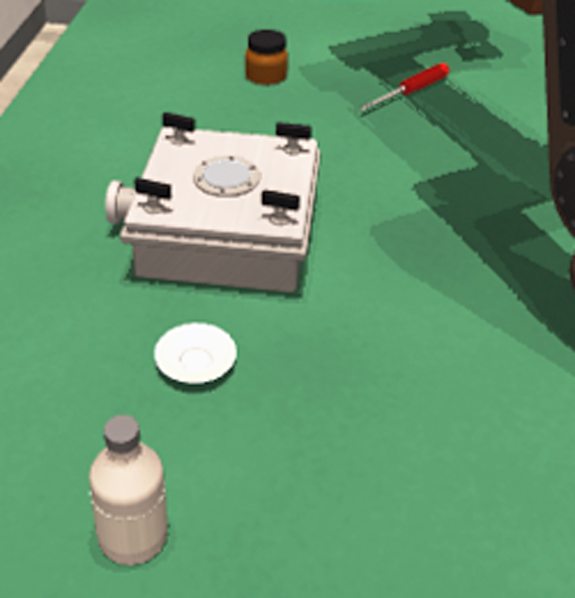

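Top crop: the four bars sit at about (192,168), (438,165), (445,410) and (197,414), the pipe stub points up (world +x), and the dish is at left. The side view agrees. Next I'll segment the dark bars.

```bash
cat >> h.py <<'E'
def bars(cam,im,cen,yaw,zs,rad=14):
    """refine each bar: darkness-weighted centroid and axis in world at z"""
    g=im.max(2).astype(float); out=[]
    for (u,v),z in zip(cen,zs):
        V,U=np.mgrid[int(v)-rad:int(v)+rad+1,int(u)-rad:int(u)+rad+1]
        w=np.clip(120-g[V,U],0,None)
        m=(w>0).astype(np.uint8);n,l,st,_=cv2.connectedComponentsWithStats(m,connectivity=8)
        k=min(range(1,n),key=lambda k:-st[k,4]+0*k); w=w*(l==k)
        P=back(cam,np.c_[U.ravel(),V.ravel()],z)[:,:2];ww=w.ravel()/w.sum()
        c=ww@P;C=(P-c).T@((P-c)*ww[:,None]);e,X=np.linalg.eigh(C);a=np.degrees(np.arctan2(X[1,1],X[0,1]))
        a=(a+90)%180-90
        out.append((c[0],c[1],a,4*np.sqrt(e[1]),int(st[k,4])))
    return np.array(out)
E
python3 - <<'E'
from h import *
im=cv2.imread("pics/top0.png")
cen=[(205+x/6,125+y/6) for x,y in((197,414),(192,168),(438,165),(445,410))]
b=bars("top",im,cen,0,[.126]*4);print(b.round(4))
p=b[:,:2];c=p.mean(0);print(c)
for i,j in((0,1),(3,2)):d=p[j]-p[i];print(np.hypot(*d),np.degrees(np.arctan2(d[1],d[0])))
for i,j in((3,0),(2,1)):d=p[j]-p[i];print(np.hypot(*d),np.degrees(np.arctan2(-d[0],d[1])))
s=cv2.imread("pics/side0.png")
cs=[(150+x/2.3,110+y/2.3) for x,y in((281,201),(154,188),(179,122),(293,131))]
bs=bars("side",s,cs,0,[.121]*4,10);print(bs.round(4),bs[:,:2].mean(0))
E
```

```text
[[  0.4693   0.0704  -5.4467   0.0401  25.    ]
 [  0.619    0.0755  -7.5494   0.0463  30.    ]
 [  0.6205  -0.0722 -11.331    0.0444  22.    ]
 [  0.4727  -0.0776  -2.2686   0.0407  19.    ]]
[ 0.54539564 -0.00099487]
0.1498177562965469 1.9386585038145179
0.14788834984871735 2.1190025869985782
0.14807690568791754 1.3260352827488509
0.1476447576672266 0.5751055433230785
[[ 4.72800e-01  7.25000e-02 -1.82828e+01  5.05000e-02  1.30000e+02]
 [ 6.22300e-01  7.81000e-02 -2.94359e+01  5.60000e-02  1.30000e+02]
 [ 6.27200e-01 -7.14000e-02 -3.66424e+01  5.75000e-02  1.06000e+02]
 [ 4.78000e-01 -7.77000e-02 -2.42554e+01  5.15000e-02  1.23000e+02]] [5.50073951e-01 3.59034901e-04]
```

Call:
{"op": "servo_tool", "data": {"targets": [{"dx":1.2,"dy":2.8,"dz":0,"spin":0.12,"grip":50},{"dx":2.4,"dy":5.6,"dz":0,"spin":0.24,"grip":50},{"dx":3.6,"dy":8.4,"dz":0,"spin":0.36,"grip":50},{"dx":4.8,"dy":11.2,"dz":0,"spin":0.48,"grip":50},{"dx":6,"dy":14,"dz":0,"spin":0.6,"grip":50},{"dx":7.2,"dy":16.8,"dz":0,"spin":0.72,"grip":50},{"dx":8.4,"dy":19.6,"dz":0,"spin":0.84,"grip":50},{"dx":9.6,"dy":22.4,"dz":0,"spin":0.96,"grip":50},{"dx":10.8,"dy":25.2,"dz":0,"spin":1.08,"grip":50},{"dx":12,"dy":28,"dz":0,"spin":1.2,"grip":50}], "squeeze": 25}}

```text
time_s: 1.63
tcp_pos: [0.3542, -0.3519, 0.2003]
eef_rot: [-180.0, -0.0, -90.6]
contact_force: [1.3, -0.2, 0.0]
gripper_width: 0.044
```

Call:
{"op": "servo_tool", "data": {"targets": [{"dx":1.2,"dy":2.76,"dz":0,"spin":0.12,"grip":50},{"dx":2.4,"dy":5.52,"dz":0,"spin":0.24,"grip":50},{"dx":3.6,"dy":8.28,"dz":-0.5,"spin":0.36,"grip":50},{"dx":4.8,"dy":11.04,"dz":-1,"spin":0.48,"grip":50},{"dx":6,"dy":13.8,"dz":-1.5,"spin":0.6,"grip":50},{"dx":7.2,"dy":16.56,"dz":-2,"spin":0.72,"grip":50},{"dx":8.4,"dy":19.3,"dz":-2.5,"spin":0.84,"grip":50},{"dx":9.6,"dy":22.1,"dz":-3,"spin":0.96,"grip":50},{"dx":10.8,"dy":24.8,"dz":-3.5,"spin":1.08,"grip":50},{"dx":12.06,"dy":27.56,"dz":-4,"spin":1.2,"grip":50}]}}

```text
time_s: 2.47
tcp_pos: [0.4749, -0.0761, 0.1602]
eef_rot: [-180.0, -0.0, -21.9]
contact_force: [0.9, -0.5, 0.2]
gripper_width: 0.044
```

Call:
{"op": "servo_tool", "data": {"targets": [{"spin":0.11,"grip":50},{"spin":0.22,"grip":50},{"spin":0.335,"grip":50},{"spin":0.335,"grip":50},{"spin":0.335,"grip":50},{"spin":0.335,"grip":50},{"spin":0.335,"grip":50},{"spin":0.335,"grip":50},{"spin":0.335,"grip":50},{"spin":0.335,"grip":50}]}}

```text
validation failed for argument at $.ta...
```

Call:
{"op": "servo_tool", "data": {"targets": [{"dx":0,"dy":0,"dz":0,"spin":0.11,"grip":50},{"dx":0,"dy":0,"dz":0,"spin":0.22,"grip":50},{"dx":0,"dy":0,"dz":0,"spin":0.335,"grip":50},{"dx":0,"dy":0,"dz":-0.5,"spin":0.335,"grip":50},{"dx":0,"dy":0,"dz":-1,"spin":0.335,"grip":50},{"dx":0,"dy":0,"dz":-1.5,"spin":0.335,"grip":50},{"dx":0,"dy":0,"dz":-2,"spin":0.335,"grip":50},{"dx":0,"dy":0,"dz":-2,"spin":0.335,"grip":50},{"dx":0,"dy":0,"dz":-2,"spin":0.335,"grip":50},{"dx":0,"dy":0,"dz":-2,"spin":0.335,"grip":50}]}}

```text
time_s: 3.3
tcp_pos: [0.4745, -0.0777, 0.1401]
eef_rot: [180.0, 0.0, -3.1]
contact_force: [-0.0, -1.1, 0.6]
gripper_width: 0.0435
```

Run:
```python
from h import *
s=r.get_state();print(s["tcp_pos"],s["eef_rot"],s["contact_force"])
im=r.capture("side");c=im[140:240,190:330]
cv2.imwrite("pics/s1.png",cv2.resize(c,None,fx=5,fy=5,interpolation=cv2.INTER_CUBIC))
print(proj("side",s["tcp_pos"]))
```

```text
[ 0.47449939 -0.07771695  0.140096  ] [ 1.79992177e+02  1.36302840e-03 -3.07477216e+00] [-0.03321592 -1.09257037  0.63493717]
[[278.48841901 161.47289729]]
```

View pics/s1.png

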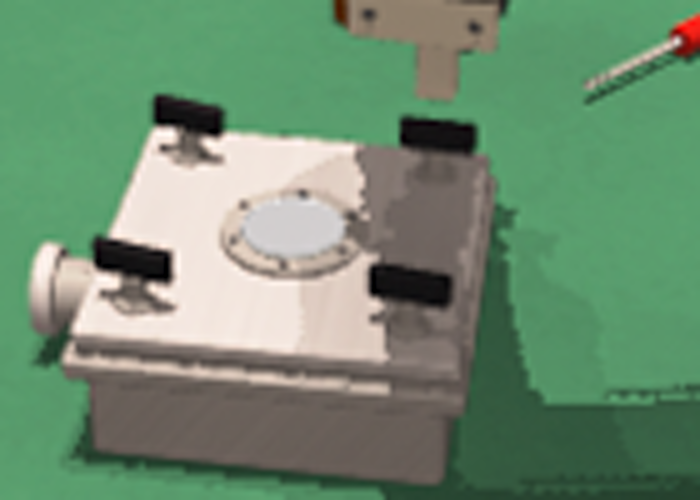

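The side crop shows the fingers at about (437,90), centred over screw d's bar at (437,135). I'll descend and grip.

Call:
{"op": "servo_tool", "data": {"targets": [{"dx":0,"dy":0,"dz":-1,"spin":0,"grip":50},{"dx":0,"dy":0,"dz":-2,"spin":0,"grip":50},{"dx":0,"dy":0,"dz":-3,"spin":0,"grip":50},{"dx":0,"dy":0,"dz":-3.4,"spin":0,"grip":50},{"dx":0,"dy":0,"dz":-3.4,"spin":0,"grip":30},{"dx":0,"dy":0,"dz":-3.4,"spin":0,"grip":0},{"dx":0,"dy":0,"dz":-3.4,"spin":0,"grip":0},{"dx":0,"dy":0,"dz":-3.4,"spin":0,"grip":0},{"dx":0,"dy":0,"dz":-3.4,"spin":0,"grip":0},{"dx":0,"dy":0,"dz":-3.4,"spin":0,"grip":0}]}}

```text
time_s: 4.18
tcp_pos: [0.4747, -0.0775, 0.1064]
eef_rot: [-180.0, -0.0, -3.0]
contact_force: [-0.1, -0.2, 0.4]
gripper_width: 0.0094
```

Call:
{"op": "servo_tool", "data": {"targets": [{"dx":0,"dy":0,"dz":-0.04,"spin":-0.09,"grip":0},{"dx":0,"dy":0,"dz":-0.08,"spin":-0.18,"grip":0},{"dx":0,"dy":0,"dz":-0.12,"spin":-0.27,"grip":0},{"dx":0,"dy":0,"dz":-0.16,"spin":-0.36,"grip":0},{"dx":0,"dy":0,"dz":-0.2,"spin":-0.45,"grip":0},{"dx":0,"dy":0,"dz":-0.24,"spin":-0.54,"grip":0},{"dx":0,"dy":0,"dz":-0.27,"spin":-0.63,"grip":0},{"dx":0,"dy":0,"dz":-0.27,"spin":-0.71,"grip":0},{"dx":0,"dy":0,"dz":-0.27,"spin":-0.71,"grip":0},{"dx":0,"dy":0,"dz":-0.27,"spin":-0.71,"grip":0}]}}

```text
time_s: 5.02
tcp_pos: [0.4755, -0.0776, 0.1044]
eef_rot: [-179.9, -0.1, -43.7]
contact_force: [-0.3, -0.4, 5.4]
gripper_width: 0.0003
```

Run:
```python
from h import *
s=r.get_state();print(s["contact_force"],s["moment"],s["eef_rot"][2],s["gripper_width"])
```

```text
[-0.3074283  -0.3818303   5.42153817] [-0.02823176  0.28766653  0.00493014] -43.712513843584155 0.0003088099198048747
```

Run:
```python
from h import *
im=r.capture("side");c=im[140:240,190:330]
t=r.capture("top");d=t[125:225,205:305]
f=lambda x,k:cv2.resize(x,None,fx=k,fy=k,interpolation=cv2.INTER_CUBIC)
cv2.imwrite("pics/s2.png",np.hstack([f(c,3),f(d,3)]))
```

```text
(no output)
```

View pics/s2.png

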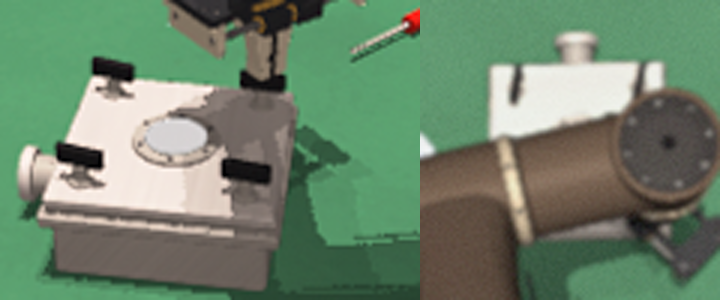

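Run:
```python
from h import *
s=r.get_state()["tcp_pos"]
f=lambda P:((proj("side",P)-[190,140])*3).round(0).tolist()
print("tcp",s,f([s,s+[0,0,.02],s+[0,0,.05]]))
print("bar d top/bot",f([[.4746,-.0774,z] for z in(.131,.121,.111)]), "b top",f([[.6204,.0768,.131]]),"c",f([[.6246,-.0732,.131]]))
ang=np.radians(-3.1);n=np.array([-np.sin(ang),np.cos(ang),0])
q=np.array([.4745,-.0777,.1401]);print("before fingers (x5)",((proj("side",[q+n*.022,q-n*.022,q+n*.0325])-[190,140])*5).round(0))
```

```text
tcp [ 0.47543137 -0.0776034   0.10442272] [[263.0, 95.0], [264.0, 78.0], [265.0, 52.0]]
bar d top/bot [[265.0, 73.0], [265.0, 81.0], [264.0, 90.0]] b top [[80.0, 146.0]] c [[114.0, 60.0]]
before fingers (x5) [[435. 127.]
 [449.  88.]
 [432. 136.]]
```

Call:
{"op": "servo_tool", "data": {"targets": [{"dx":0,"dy":0,"dz":1,"spin":0,"grip":0},{"dx":0,"dy":0,"dz":2,"spin":0,"grip":0},{"dx":0,"dy":0,"dz":3,"spin":0,"grip":10},{"dx":0,"dy":0,"dz":4,"spin":0,"grip":50},{"dx":0,"dy":0,"dz":5,"spin":0,"grip":50},{"dx":0,"dy":0,"dz":5,"spin":0,"grip":50},{"dx":0,"dy":0,"dz":5,"spin":0,"grip":50},{"dx":0,"dy":0,"dz":5,"spin":0,"grip":50},{"dx":0,"dy":0,"dz":5,"spin":0,"grip":50},{"dx":0,"dy":0,"dz":5,"spin":0,"grip":50}]}}

```text
time_s: 5.95
tcp_pos: [0.4741, -0.0776, 0.1528]
eef_rot: [179.9, 0.0, -43.7]
contact_force: [0.0, -0.1, -0.5]
gripper_width: 0.0427
```

Run:
```python
from h import *
st=r.get_state();s=st["tcp_pos"];print(s,st["eef_rot"],st["contact_force"],st["moment"],st["gripper_width"])
im=r.capture("side");c=im[110:190,230:330]
a=np.radians(st["eef_rot"][2]);n=np.array([-np.sin(a),np.cos(a),0]);e=np.array([np.cos(a),np.sin(a),0])
g=cv2.resize(c,None,fx=7,fy=7,interpolation=cv2.INTER_CUBIC)
for k in(1,-1):
  for j in(-.0095,.0095):
    p=((proj("side",s+k*n*.022+j*e)[0]-[230,110]+.5)*7).astype(int);cv2.circle(g,p.tolist(),4,(0,0,255) if k>0 else (255,0,0),-1)
p=((proj("side",s)[0]-[230,110]+.5)*7).astype(int);cv2.circle(g,p.tolist(),4,(0,255,255),-1)
cv2.imwrite("pics/s3.png",g)
```

```text
[ 0.47405729 -0.07764925  0.15277844] [ 1.79947483e+02  3.83072147e-02 -4.37082921e+01] [ 0.02210563 -0.12572579 -0.48825664] [-0.01596496  0.1341605  -0.02152727] 0.042744345527246354
```

View pics/s3.png

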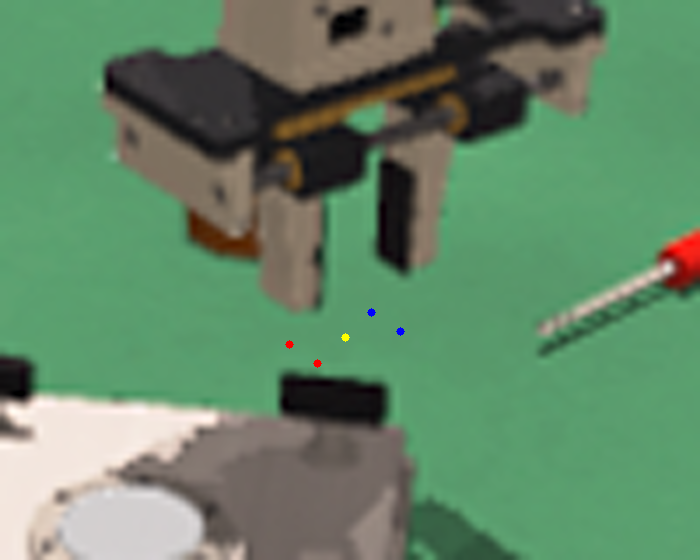

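The red and blue dots (predicted tips) lie about 50 px below the real tips at (290,305) and (410,268). So the real fingertips are about 26 mm higher than the reported TCP. The 5.4 N contact fits this too: the closed tips were resting on top of bar d. I'll correct for it by descending to a reported z of about 0.080.

Call:
{"op": "servo_tool", "data": {"targets": [{"dx":0,"dy":0,"dz":0,"spin":0.12,"grip":50},{"dx":0,"dy":0,"dz":0,"spin":0.24,"grip":50},{"dx":0,"dy":0,"dz":0,"spin":0.36,"grip":50},{"dx":0,"dy":0,"dz":-0.5,"spin":0.48,"grip":50},{"dx":0,"dy":0,"dz":-1.5,"spin":0.6,"grip":50},{"dx":0,"dy":0,"dz":-2.5,"spin":0.7,"grip":50},{"dx":0,"dy":0,"dz":-3.5,"spin":0.7,"grip":50},{"dx":0,"dy":0,"dz":-4.5,"spin":0.7,"grip":50},{"dx":0,"dy":0,"dz":-5.5,"spin":0.7,"grip":50},{"dx":0,"dy":0,"dz":-5.5,"spin":0.7,"grip":50}]}}

```text
time_s: 6.83
tcp_pos: [0.473, -0.0778, 0.0961]
eef_rot: [180.0, 0.2, -3.8]
contact_force: [-0.3, 0.9, 0.2]
gripper_width: 0.0441
```

Call:
{"op": "servo_tool", "data": {"targets": [{"dx":0,"dy":0,"dz":-0.6,"spin":0,"grip":50},{"dx":0,"dy":0,"dz":-1.2,"spin":0,"grip":50},{"dx":0,"dy":0,"dz":-1.8,"spin":0,"grip":50},{"dx":0,"dy":0,"dz":-1.8,"spin":0,"grip":20},{"dx":0,"dy":0,"dz":-1.8,"spin":0,"grip":0},{"dx":0,"dy":0,"dz":-1.8,"spin":0,"grip":0},{"dx":0,"dy":0,"dz":-1.8,"spin":0,"grip":0},{"dx":0,"dy":0,"dz":-1.8,"spin":0,"grip":0},{"dx":0,"dy":0,"dz":-1.8,"spin":0,"grip":0},{"dx":0,"dy":0,"dz":-1.8,"spin":0,"grip":0}]}}

```text
time_s: 7.67
tcp_pos: [0.4745, -0.0784, 0.0807]
eef_rot: [179.9, -0.0, -3.6]
contact_force: [1.1, -5.7, 0.3]
gripper_width: 0.0122
```

Call:
{"op": "servo_tool", "data": {"targets": [{"dx":0,"dy":0,"dz":0,"spin":0,"grip":0},{"dx":0,"dy":0,"dz":0,"spin":0,"grip":0},{"dx":0,"dy":0,"dz":0,"spin":0,"grip":0},{"dx":0,"dy":0,"dz":0,"spin":0,"grip":0},{"dx":0,"dy":0,"dz":-0.04,"spin":-0.1,"grip":0},{"dx":0,"dy":0,"dz":-0.08,"spin":-0.2,"grip":0},{"dx":0,"dy":0,"dz":-0.1,"spin":-0.3,"grip":0},{"dx":0,"dy":0,"dz":-0.1,"spin":-0.3,"grip":0},{"dx":0,"dy":0,"dz":-0.1,"spin":-0.3,"grip":0},{"dx":0,"dy":0,"dz":-0.1,"spin":-0.3,"grip":0}]}}

```text
time_s: 8.5
tcp_pos: [0.4748, -0.0776, 0.0797]
eef_rot: [-180.0, -0.0, -20.6]
contact_force: [0.3, 0.9, 2.4]
gripper_width: 0.0118
```

Run:
```python
from h import *
s=r.get_state();print(s["contact_force"],s["moment"],s["eef_rot"],s["gripper_width"])
im=r.capture("side");c=im[120:200,230:330]
cv2.imwrite("pics/s4.png",cv2.resize(c,None,fx=6,fy=6,interpolation=cv2.INTER_CUBIC))
```

```text
[0.34590433 0.86306244 2.38361074] [0.0668958  0.06569373 0.03867345] [-1.79983666e+02 -4.18676669e-02 -2.05920945e+01] 0.011790904779895707
```

View pics/s4.png

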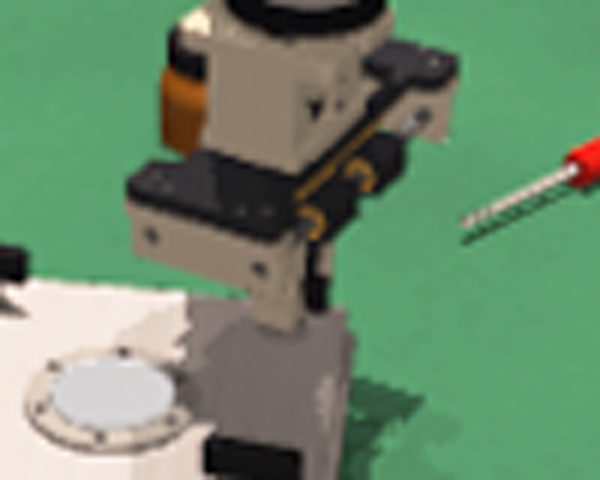

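The jaws now hold bar d, at about (300,300). I'll finish its half turn and release it.

Call:
{"op": "servo_tool", "data": {"targets": [{"dx":0,"dy":0,"dz":-0.04,"spin":-0.1,"grip":0},{"dx":0,"dy":0,"dz":-0.08,"spin":-0.2,"grip":0},{"dx":0,"dy":0,"dz":-0.12,"spin":-0.3,"grip":0},{"dx":0,"dy":0,"dz":-0.15,"spin":-0.4,"grip":0},{"dx":0,"dy":0,"dz":-0.15,"spin":-0.4,"grip":0},{"dx":0,"dy":0,"dz":-0.15,"spin":-0.4,"grip":0},{"dx":0,"dy":0,"dz":-0.15,"spin":-0.4,"grip":50},{"dx":0,"dy":0,"dz":-0.15,"spin":-0.4,"grip":50},{"dx":0,"dy":0,"dz":-0.15,"spin":-0.4,"grip":50},{"dx":0,"dy":0,"dz":-0.15,"spin":-0.4,"grip":50}]}}

```text
time_s: 9.38
tcp_pos: [0.4741, -0.0777, 0.0777]
eef_rot: [180.0, 0.0, -43.7]
contact_force: [0.1, 0.6, 0.1]
gripper_width: 0.0333
```

Call:
{"op": "servo_tool", "data": {"targets": [{"dx":0,"dy":0,"dz":1.5,"spin":0,"grip":50},{"dx":0,"dy":0,"dz":3,"spin":0,"grip":50},{"dx":0,"dy":0,"dz":4.7,"spin":0,"grip":50},{"dx":2.4,"dy":2.6,"dz":4.7,"spin":0.1,"grip":50},{"dx":4.8,"dy":5.2,"dz":4.7,"spin":0.2,"grip":50},{"dx":7.2,"dy":7.8,"dz":4.7,"spin":0.3,"grip":50},{"dx":9.6,"dy":10.4,"dz":4.7,"spin":0.4,"grip":50},{"dx":12,"dy":13,"dz":4.7,"spin":0.5,"grip":50},{"dx":14.6,"dy":15.4,"dz":4.7,"spin":0.6,"grip":50},{"dx":14.6,"dy":15.4,"dz":4.7,"spin":0.63,"grip":50}]}}

```text
time_s: 10.22
tcp_pos: [0.6243, 0.0799, 0.1238]
eef_rot: [180.0, -0.1, -7.1]
contact_force: [0.8, -0.1, 0.0]
gripper_width: 0.0433
```

Run:
```python
from h import *
s=r.get_state();print(s["tcp_pos"],s["eef_rot"],s["gripper_width"])
im=r.capture("side");c=im[130:230,190:310]
t=r.capture("top");d=t[125:225,205:305]
f=lambda x,k:cv2.resize(x,None,fx=k,fy=k,interpolation=cv2.INTER_CUBIC)
cv2.imwrite("pics/s5.png",np.hstack([f(c,4),f(d,3.999)[:400]])[:400,:800])
```

```text
[0.62425562 0.07992563 0.12376868] [ 1.79971492e+02 -5.02123090e-02 -7.09989498e+00] 0.04332120686210414
```

View pics/s5.png

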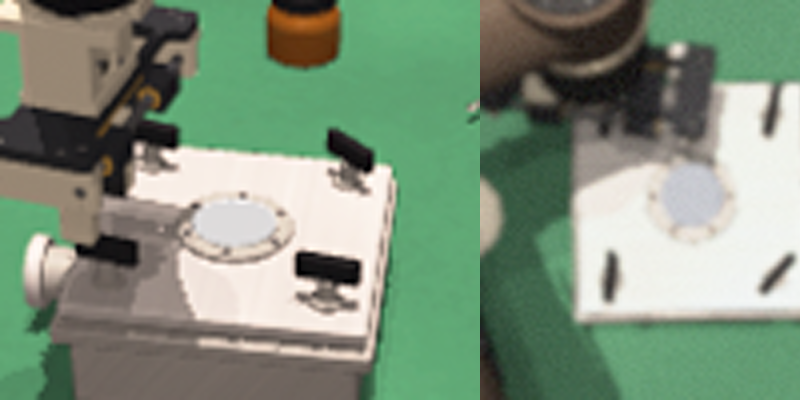

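Top crop: bar d at (777,273) stands at about 45°, the others are unturned, and the gripper is over b. Next is b.

Call:
{"op": "servo_tool", "data": {"targets": [{"dx":0,"dy":0,"dz":0,"spin":0,"grip":50},{"dx":0,"dy":0,"dz":-1,"spin":0,"grip":50},{"dx":0,"dy":0,"dz":-2.2,"spin":0,"grip":50},{"dx":0,"dy":0,"dz":-3.4,"spin":0,"grip":50},{"dx":0,"dy":0,"dz":-4.4,"spin":0,"grip":50},{"dx":0,"dy":0,"dz":-4.4,"spin":0,"grip":0},{"dx":0,"dy":0,"dz":-4.4,"spin":0,"grip":0},{"dx":0,"dy":0,"dz":-4.4,"spin":0,"grip":0},{"dx":0,"dy":0,"dz":-4.4,"spin":0,"grip":0},{"dx":0,"dy":0,"dz":-4.4,"spin":0,"grip":0}]}}

```text
time_s: 11.15
tcp_pos: [0.6209, 0.0766, 0.0815]
eef_rot: [-180.0, -0.1, -7.6]
contact_force: [-0.9, -0.1, -1.0]
gripper_width: 0.0164
```

Call:
{"op": "servo_tool", "data": {"targets": [{"dx":0,"dy":0,"dz":0,"spin":0,"grip":0},{"dx":0,"dy":0,"dz":0,"spin":0,"grip":0},{"dx":0,"dy":0,"dz":0,"spin":0,"grip":0},{"dx":0,"dy":0,"dz":-0.04,"spin":-0.1,"grip":0},{"dx":0,"dy":0,"dz":-0.08,"spin":-0.2,"grip":0},{"dx":0,"dy":0,"dz":-0.12,"spin":-0.3,"grip":0},{"dx":0,"dy":0,"dz":-0.16,"spin":-0.4,"grip":0},{"dx":0,"dy":0,"dz":-0.2,"spin":-0.5,"grip":0},{"dx":0,"dy":0,"dz":-0.24,"spin":-0.6,"grip":0},{"dx":0,"dy":0,"dz":-0.24,"spin":-0.64,"grip":0}]}}

```text
time_s: 11.98
tcp_pos: [0.6214, 0.0777, 0.0792]
eef_rot: [-179.8, -0.0, -44.6]
contact_force: [0.7, 3.9, 1.4]
gripper_width: 0.0116
```

Call:
{"op": "servo_tool", "data": {"targets": [{"dx":0,"dy":0,"dz":0,"spin":0,"grip":0},{"dx":0,"dy":0,"dz":0,"spin":0,"grip":50},{"dx":0,"dy":0,"dz":0,"spin":0,"grip":50},{"dx":0,"dy":0,"dz":0,"spin":0,"grip":50},{"dx":0,"dy":0,"dz":1.5,"spin":0,"grip":50},{"dx":0,"dy":0,"dz":3,"spin":0,"grip":50},{"dx":0,"dy":0,"dz":4.6,"spin":0,"grip":50},{"dx":0.1,"dy":-3,"dz":4.6,"spin":0.1,"grip":50},{"dx":0.2,"dy":-6,"dz":4.6,"spin":0.2,"grip":50},{"dx":0.3,"dy":-9,"dz":4.6,"spin":0.3,"grip":50}]}}

```text
time_s: 12.82
tcp_pos: [0.6229, -0.0146, 0.1245]
eef_rot: [180.0, 0.0, -26.7]
contact_force: [0.8, -0.2, 0.0]
gripper_width: 0.0436
```

Call:
{"op": "servo_tool", "data": {"targets": [{"dx":0.1,"dy":-3,"dz":0,"spin":0.1,"grip":50},{"dx":0.1,"dy":-6,"dz":0,"spin":0.2,"grip":50},{"dx":0.1,"dy":-6,"dz":0,"spin":0.28,"grip":50},{"dx":0.1,"dy":-6,"dz":0,"spin":0.28,"grip":50},{"dx":0.1,"dy":-6,"dz":-1,"spin":0.28,"grip":50},{"dx":0.1,"dy":-6,"dz":-2.2,"spin":0.28,"grip":50},{"dx":0.1,"dy":-6,"dz":-3.4,"spin":0.28,"grip":50},{"dx":0.1,"dy":-6,"dz":-4.4,"spin":0.28,"grip":50},{"dx":0.1,"dy":-6,"dz":-4.4,"spin":0.28,"grip":0},{"dx":0.1,"dy":-6,"dz":-4.4,"spin":0.28,"grip":0}]}}

```text
time_s: 13.65
tcp_pos: [0.6237, -0.0732, 0.0791]
eef_rot: [179.9, 0.1, -11.0]
contact_force: [-0.2, -0.3, 1.1]
gripper_width: 0.0353
```

Call:
{"op": "servo_tool", "data": {"targets": [{"dx":0,"dy":0,"dz":0,"spin":0,"grip":0},{"dx":0,"dy":0,"dz":0,"spin":0,"grip":0},{"dx":0,"dy":0,"dz":0,"spin":0,"grip":0},{"dx":0,"dy":0,"dz":0,"spin":0,"grip":0},{"dx":0,"dy":0,"dz":0,"spin":0,"grip":0},{"dx":0,"dy":0,"dz":0,"spin":0,"grip":0},{"dx":0,"dy":0,"dz":0,"spin":0,"grip":0},{"dx":0,"dy":0,"dz":0,"spin":0,"grip":0},{"dx":0,"dy":0,"dz":0,"spin":0,"grip":0},{"dx":0,"dy":0,"dz":0,"spin":0,"grip":0}]}}

```text
time_s: 14.48
tcp_pos: [0.625, -0.0732, 0.081]
eef_rot: [-180.0, -0.1, -11.0]
contact_force: [-0.1, 5.2, 4.0]
gripper_width: 0.0119
```

Call:
{"op": "servo_tool", "data": {"targets": [{"dx":0,"dy":0,"dz":-0.04,"spin":-0.1,"grip":0},{"dx":0,"dy":0,"dz":-0.08,"spin":-0.2,"grip":0},{"dx":0,"dy":0,"dz":-0.12,"spin":-0.3,"grip":0},{"dx":0,"dy":0,"dz":-0.16,"spin":-0.4,"grip":0},{"dx":0,"dy":0,"dz":-0.2,"spin":-0.5,"grip":0},{"dx":0,"dy":0,"dz":-0.24,"spin":-0.57,"grip":0},{"dx":0,"dy":0,"dz":-0.24,"spin":-0.57,"grip":0},{"dx":0,"dy":0,"dz":-0.24,"spin":-0.57,"grip":0},{"dx":0,"dy":0,"dz":-0.24,"spin":-0.57,"grip":50},{"dx":0,"dy":0,"dz":-0.24,"spin":-0.57,"grip":50}]}}

```text
time_s: 15.32
tcp_pos: [0.6245, -0.0735, 0.0782]
eef_rot: [180.0, -0.0, -43.7]
contact_force: [0.5, -1.1, 0.4]
gripper_width: 0.02
```

Call:
{"op": "servo_tool", "data": {"targets": [{"dx":0,"dy":0,"dz":0,"spin":0,"grip":50},{"dx":0,"dy":0,"dz":1.5,"spin":0,"grip":50},{"dx":0,"dy":0,"dz":3,"spin":0,"grip":50},{"dx":0,"dy":0,"dz":4.6,"spin":0,"grip":50},{"dx":-2.6,"dy":2.4,"dz":4.6,"spin":0.11,"grip":50},{"dx":-5.2,"dy":4.8,"dz":4.6,"spin":0.22,"grip":50},{"dx":-7.8,"dy":7.2,"dz":4.6,"spin":0.33,"grip":50},{"dx":-10.4,"dy":9.6,"dz":4.6,"spin":0.44,"grip":50},{"dx":-13,"dy":12,"dz":4.6,"spin":0.55,"grip":50},{"dx":-15.4,"dy":14.6,"dz":4.6,"spin":0.66,"grip":50}]}}

```text
time_s: 16.15
tcp_pos: [0.4685, 0.072, 0.1237]
eef_rot: [179.9, 0.1, -5.6]
contact_force: [0.4, 1.4, 0.3]
gripper_width: 0.0442
```

Call:
{"op": "servo_tool", "data": {"targets": [{"dx":0,"dy":0,"dz":0,"spin":0,"grip":50},{"dx":0,"dy":0,"dz":0,"spin":0,"grip":50},{"dx":0,"dy":0,"dz":-1,"spin":0,"grip":50},{"dx":0,"dy":0,"dz":-2.2,"spin":0,"grip":50},{"dx":0,"dy":0,"dz":-3.4,"spin":0,"grip":50},{"dx":0,"dy":0,"dz":-4.4,"spin":0,"grip":50},{"dx":0,"dy":0,"dz":-4.4,"spin":0,"grip":0},{"dx":0,"dy":0,"dz":-4.4,"spin":0,"grip":0},{"dx":0,"dy":0,"dz":-4.4,"spin":0,"grip":0},{"dx":0,"dy":0,"dz":-4.4,"spin":0,"grip":0}]}}

```text
time_s: 16.98
tcp_pos: [0.471, 0.0722, 0.0804]
eef_rot: [-180.0, -0.0, -5.9]
contact_force: [1.1, 0.6, 0.6]
gripper_width: 0.0227
```

Call:
{"op": "servo_tool", "data": {"targets": [{"dx":0,"dy":0,"dz":0,"spin":0,"grip":0},{"dx":0,"dy":0,"dz":0,"spin":0,"grip":0},{"dx":0,"dy":0,"dz":0,"spin":0,"grip":0},{"dx":0,"dy":0,"dz":0,"spin":0,"grip":0},{"dx":0,"dy":0,"dz":-0.04,"spin":-0.11,"grip":0},{"dx":0,"dy":0,"dz":-0.08,"spin":-0.22,"grip":0},{"dx":0,"dy":0,"dz":-0.12,"spin":-0.33,"grip":0},{"dx":0,"dy":0,"dz":-0.16,"spin":-0.44,"grip":0},{"dx":0,"dy":0,"dz":-0.2,"spin":-0.55,"grip":0},{"dx":0,"dy":0,"dz":-0.24,"spin":-0.66,"grip":0}]}}

```text
time_s: 17.82
tcp_pos: [0.4713, 0.0727, 0.0783]
eef_rot: [-179.9, -0.1, -44.0]
contact_force: [1.3, 0.6, 0.1]
gripper_width: 0.0122
```

Call:
{"op": "servo_tool", "data": {"targets": [{"dx":0,"dy":0,"dz":0,"spin":0,"grip":0},{"dx":0,"dy":0,"dz":0,"spin":0,"grip":0},{"dx":0,"dy":0,"dz":0,"spin":0,"grip":50},{"dx":0,"dy":0,"dz":0,"spin":0,"grip":50},{"dx":0,"dy":0,"dz":0,"spin":0,"grip":50},{"dx":0,"dy":0,"dz":2,"spin":0,"grip":50},{"dx":0,"dy":0,"dz":4.6,"spin":0,"grip":50},{"dx":0,"dy":0,"dz":7.6,"spin":0,"grip":50},{"dx":0,"dy":0,"dz":10.6,"spin":0,"grip":50},{"dx":0,"dy":0,"dz":12.6,"spin":0,"grip":50}]}}

```text
time_s: 18.65
tcp_pos: [0.4708, 0.0725, 0.2064]
eef_rot: [-179.9, -0.0, -43.6]
contact_force: [-0.0, 0.7, -0.0]
gripper_width: 0.0441
```

Run:
```python
from h import *
s=r.get_state();print(s["tcp_pos"],s["eef_rot"],s["gripper_width"])
im=r.capture("side");c=im[130:230,190:310]
t=r.capture("top");d=t[125:225,205:285+20]
f=lambda x,k:cv2.resize(x,None,fx=k,fy=k,interpolation=cv2.INTER_CUBIC)
cv2.imwrite("pics/s6.png",np.hstack([f(c,3.6),f(d,3.6)])[:400,:800])
```

```text
[0.47080296 0.0725198  0.20639778] [-1.79895601e+02 -4.86963236e-02 -4.36225452e+01] 0.04409536109677982
```

View pics/s6.png

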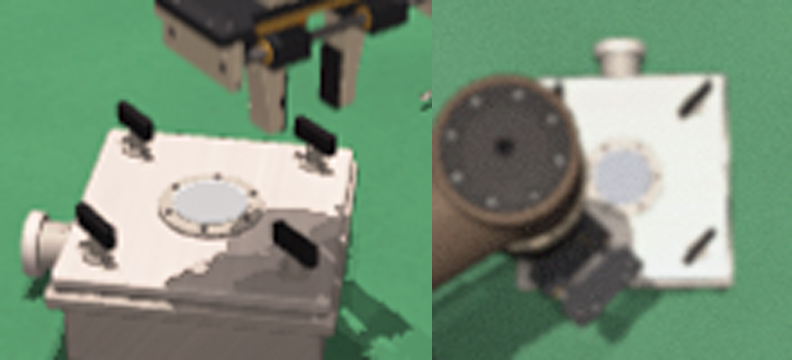

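Side crop: all four bars now stand at about 45°, at (135,120), (316,135), (97,225) and (295,245). Pass 2 starts with a and c.

Call:
{"op": "servo_tool", "data": {"targets": [{"dx":0,"dy":0,"dz":-3,"spin":0,"grip":50},{"dx":0,"dy":0,"dz":-6,"spin":0,"grip":50},{"dx":0,"dy":0,"dz":-8.5,"spin":0,"grip":50},{"dx":0,"dy":0,"dz":-10,"spin":0,"grip":50},{"dx":0,"dy":0,"dz":-11.5,"spin":0,"grip":50},{"dx":0,"dy":0,"dz":-12.6,"spin":0,"grip":50},{"dx":0,"dy":0,"dz":-12.6,"spin":0,"grip":0},{"dx":0,"dy":0,"dz":-12.6,"spin":0,"grip":0},{"dx":0,"dy":0,"dz":-12.6,"spin":0,"grip":0},{"dx":0,"dy":0,"dz":-12.6,"spin":0,"grip":0}]}}

```text
time_s: 19.58
tcp_pos: [0.4709, 0.0727, 0.0784]
eef_rot: [-179.9, -0.0, -43.7]
contact_force: [0.1, -0.3, -0.7]
gripper_width: 0.0226
```

Call:
{"op": "servo_tool", "data": {"targets": [{"dx":0,"dy":0,"dz":0,"spin":0,"grip":0},{"dx":0,"dy":0,"dz":0,"spin":0,"grip":0},{"dx":0,"dy":0,"dz":0,"spin":0,"grip":0},{"dx":0,"dy":0,"dz":0,"spin":0,"grip":0},{"dx":0,"dy":0,"dz":-0.04,"spin":-0.11,"grip":0},{"dx":0,"dy":0,"dz":-0.08,"spin":-0.22,"grip":0},{"dx":0,"dy":0,"dz":-0.12,"spin":-0.33,"grip":0},{"dx":0,"dy":0,"dz":-0.16,"spin":-0.44,"grip":0},{"dx":0,"dy":0,"dz":-0.2,"spin":-0.55,"grip":0},{"dx":0,"dy":0,"dz":-0.24,"spin":-0.66,"grip":0}]}}

```text
time_s: 20.42
tcp_pos: [0.4725, 0.0737, 0.0762]
eef_rot: [-179.8, 0.1, -81.8]
contact_force: [4.9, 3.0, -0.6]
gripper_width: 0.012
```

Call:
{"op": "servo_tool", "data": {"targets": [{"dx":0,"dy":0,"dz":-0.04,"spin":-0.08,"grip":0},{"dx":0,"dy":0,"dz":-0.06,"spin":-0.13,"grip":0},{"dx":0,"dy":0,"dz":-0.06,"spin":-0.17,"grip":0},{"dx":0,"dy":0,"dz":-0.06,"spin":-0.17,"grip":0},{"dx":0,"dy":0,"dz":-0.06,"spin":-0.17,"grip":0},{"dx":0,"dy":0,"dz":-0.06,"spin":-0.17,"grip":0},{"dx":0,"dy":0,"dz":-0.06,"spin":-0.17,"grip":0},{"dx":0,"dy":0,"dz":-0.06,"spin":-0.17,"grip":0},{"dx":0,"dy":0,"dz":-0.06,"spin":-0.17,"grip":0},{"dx":0,"dy":0,"dz":-0.06,"spin":-0.17,"grip":0}]}}

```text
time_s: 21.25
tcp_pos: [0.4729, 0.0737, 0.0756]
eef_rot: [-179.7, 0.1, -91.2]
contact_force: [5.7, 3.2, -0.5]
gripper_width: 0.012
```

Run:
```python
from h import *
s=r.get_state();print(s["contact_force"],s["moment"],s["eef_rot"],s["gripper_width"],s["joints"])
```

```text
[ 5.67752344  3.17127019 -0.54374277] [ 0.80263562 -2.03168581  0.12565688] [-1.79747327e+02  1.15889880e-01 -9.12002869e+01] 0.012007921320716694 [ 32.52223278   9.0143518  -33.45018651   0.05975572 -47.26098124
 -33.76322388]
```

Call:
{"op": "servo_tool", "data": {"targets": [{"dx":0,"dy":0,"dz":0,"spin":-0.05,"grip":0},{"dx":0,"dy":0,"dz":0,"spin":-0.05,"grip":0},{"dx":0,"dy":0,"dz":0,"spin":-0.05,"grip":0},{"dx":0,"dy":0,"dz":0,"spin":-0.05,"grip":0},{"dx":0,"dy":0,"dz":0,"spin":-0.05,"grip":0},{"dx":0,"dy":0,"dz":0,"spin":-0.05,"grip":0},{"dx":0,"dy":0,"dz":0,"spin":-0.05,"grip":0},{"dx":0,"dy":0,"dz":0,"spin":-0.05,"grip":0},{"dx":0,"dy":0,"dz":0,"spin":-0.05,"grip":0},{"dx":0,"dy":0,"dz":0,"spin":-0.05,"grip":0}]}}

```text
time_s: 22.08
tcp_pos: [0.473, 0.0737, 0.0755]
eef_rot: [-179.7, 0.1, -94.1]
contact_force: [6.2, 2.0, -1.7]
gripper_width: 0.0121
```

Run:
```python
from h import *
s=r.get_state();print(s["contact_force"],s["moment"],s["eef_rot"],s["gripper_width"])
```

```text
[ 6.2071583   1.95098195 -1.73697817] [ 0.73885768 -2.34250443  0.15613814] [-1.79742984e+02  1.28958813e-01 -9.40576326e+01] 0.012139221794736631
```

Call:
{"op": "servo_tool", "data": {"targets": [{"dx":0,"dy":0,"dz":0,"spin":0,"grip":50},{"dx":0,"dy":0,"dz":0,"spin":0,"grip":50},{"dx":0,"dy":0,"dz":0,"spin":0,"grip":50},{"dx":0,"dy":0,"dz":1.5,"spin":0,"grip":50},{"dx":0,"dy":0,"dz":3.2,"spin":0,"grip":50},{"dx":0,"dy":0,"dz":4.8,"spin":0,"grip":50},{"dx":2.2,"dy":-2.1,"dz":4.8,"spin":0.11,"grip":50},{"dx":4.4,"dy":-4.2,"dz":4.8,"spin":0.22,"grip":50},{"dx":6.6,"dy":-6.3,"dz":4.8,"spin":0.33,"grip":50},{"dx":8.8,"dy":-8.4,"dz":4.8,"spin":0.44,"grip":50}]}}

```text
time_s: 22.92
tcp_pos: [0.5587, -0.0127, 0.1227]
eef_rot: [180.0, 0.0, -68.6]
contact_force: [0.9, 0.1, 0.2]
gripper_width: 0.0435
```

Call:
{"op": "servo_tool", "data": {"targets": [{"dx":2.2,"dy":-2.1,"dz":0,"spin":0.11,"grip":50},{"dx":4.4,"dy":-4.2,"dz":0,"spin":0.22,"grip":50},{"dx":6.6,"dy":-6.2,"dz":0,"spin":0.33,"grip":50},{"dx":6.6,"dy":-6.2,"dz":0,"spin":0.44,"grip":50},{"dx":6.6,"dy":-6.2,"dz":-1.2,"spin":0.44,"grip":50},{"dx":6.6,"dy":-6.2,"dz":-2.6,"spin":0.44,"grip":50},{"dx":6.6,"dy":-6.2,"dz":-4,"spin":0.44,"grip":50},{"dx":6.6,"dy":-6.2,"dz":-4.6,"spin":0.44,"grip":50},{"dx":6.6,"dy":-6.2,"dz":-4.6,"spin":0.44,"grip":50},{"dx":6.6,"dy":-6.2,"dz":-4.6,"spin":0.44,"grip":0}]}}

```text
time_s: 23.75
tcp_pos: [0.6239, -0.0734, 0.0764]
eef_rot: [179.9, 0.0, -43.7]
contact_force: [0.8, 0.7, 1.0]
gripper_width: 0.0409
```

Call:
{"op": "servo_tool", "data": {"targets": [{"dx":0,"dy":0,"dz":0,"spin":0,"grip":0},{"dx":0,"dy":0,"dz":0,"spin":0,"grip":0},{"dx":0,"dy":0,"dz":0,"spin":0,"grip":0},{"dx":0,"dy":0,"dz":0,"spin":0,"grip":0},{"dx":0,"dy":0,"dz":0,"spin":0,"grip":0},{"dx":0,"dy":0,"dz":0,"spin":0,"grip":0},{"dx":0,"dy":0,"dz":0,"spin":0,"grip":0},{"dx":0,"dy":0,"dz":0,"spin":0,"grip":0},{"dx":0,"dy":0,"dz":-0.04,"spin":-0.1,"grip":0},{"dx":0,"dy":0,"dz":-0.08,"spin":-0.2,"grip":0}]}}

```text
time_s: 24.58
tcp_pos: [0.6266, -0.0719, 0.0768]
eef_rot: [-179.7, -0.1, -55.4]
contact_force: [3.1, 7.7, 0.5]
gripper_width: 0.0123
```

Call:
{"op": "servo_tool", "data": {"targets": [{"dx":0,"dy":0,"dz":-0.04,"spin":-0.1,"grip":0},{"dx":0,"dy":0,"dz":-0.08,"spin":-0.2,"grip":0},{"dx":0,"dy":0,"dz":-0.12,"spin":-0.3,"grip":0},{"dx":0,"dy":0,"dz":-0.16,"spin":-0.4,"grip":0},{"dx":0,"dy":0,"dz":-0.2,"spin":-0.5,"grip":0},{"dx":0,"dy":0,"dz":-0.22,"spin":-0.6,"grip":0},{"dx":0,"dy":0,"dz":-0.22,"spin":-0.66,"grip":0},{"dx":0,"dy":0,"dz":-0.22,"spin":-0.68,"grip":0},{"dx":0,"dy":0,"dz":-0.22,"spin":-0.68,"grip":0},{"dx":0,"dy":0,"dz":-0.22,"spin":-0.68,"grip":0}]}}

```text
time_s: 25.42
tcp_pos: [0.6281, -0.0718, 0.0747]
eef_rot: [-179.6, 0.1, -94.1]
contact_force: [7.3, 6.7, -3.1]
gripper_width: 0.0124
```

Run:
```python
from h import *
s=r.get_state();print(s["contact_force"],s["moment"],s["eef_rot"],s["gripper_width"])
im=r.capture("side");c=im[130:230,190:310]
t=r.capture("top");d=t[125:225,205:285+20]
f=lambda x,k:cv2.resize(x,None,fx=k,fy=k,interpolation=cv2.INTER_CUBIC)
cv2.imwrite("pics/s7.png",np.hstack([f(c,3.6),f(d,3.6)])[:400,:800])
```

```text
[ 7.27810129  6.72964908 -3.14842293] [ 2.19298642 -2.77015473  0.13199765] [-1.79611511e+02  1.37869121e-01 -9.40770148e+01] 0.012436999339193247
```

View pics/s7.png

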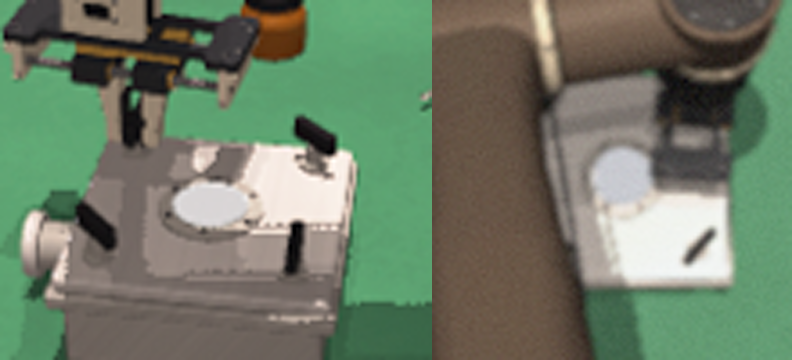

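Bar a at (294,247) is at a quarter turn and c is gripped at a quarter turn. b and d are still at 45°. I'll release c and go to b.

Call:
{"op": "servo_tool", "data": {"targets": [{"dx":0,"dy":0,"dz":0,"spin":0,"grip":50},{"dx":0,"dy":0,"dz":0,"spin":0,"grip":50},{"dx":0,"dy":0,"dz":0,"spin":0,"grip":50},{"dx":0,"dy":0,"dz":1.5,"spin":0,"grip":50},{"dx":0,"dy":0,"dz":3.2,"spin":0,"grip":50},{"dx":0,"dy":0,"dz":4.8,"spin":0,"grip":50},{"dx":-0.1,"dy":2.1,"dz":4.8,"spin":0.11,"grip":50},{"dx":-0.1,"dy":4.2,"dz":4.8,"spin":0.22,"grip":50},{"dx":-0.2,"dy":6.3,"dz":4.8,"spin":0.33,"grip":50},{"dx":-0.2,"dy":8.4,"dz":4.8,"spin":0.44,"grip":50}]}}

```text
time_s: 26.35
tcp_pos: [0.6218, 0.0107, 0.1218]
eef_rot: [180.0, 0.0, -68.7]
contact_force: [-0.4, 1.0, 0.2]
gripper_width: 0.0439
```

Call:
{"op": "servo_tool", "data": {"targets": [{"dx":0,"dy":2.2,"dz":0,"spin":0.11,"grip":50},{"dx":-0.1,"dy":4.4,"dz":0,"spin":0.22,"grip":50},{"dx":-0.1,"dy":6.6,"dz":0,"spin":0.33,"grip":50},{"dx":-0.1,"dy":6.6,"dz":0,"spin":0.44,"grip":50},{"dx":-0.1,"dy":6.6,"dz":-1.2,"spin":0.44,"grip":50},{"dx":-0.1,"dy":6.6,"dz":-2.6,"spin":0.44,"grip":50},{"dx":-0.1,"dy":6.6,"dz":-4,"spin":0.44,"grip":50},{"dx":-0.1,"dy":6.6,"dz":-4.5,"spin":0.44,"grip":50},{"dx":-0.1,"dy":6.6,"dz":-4.5,"spin":0.44,"grip":50},{"dx":-0.1,"dy":6.6,"dz":-4.5,"spin":0.44,"grip":0}]}}

```text
time_s: 27.18
tcp_pos: [0.6213, 0.0758, 0.0765]
eef_rot: [179.9, 0.0, -43.8]
contact_force: [0.0, 0.3, 1.1]
gripper_width: 0.0408
```

Call:
{"op": "servo_tool", "data": {"targets": [{"dx":0,"dy":0,"dz":0,"spin":0,"grip":0},{"dx":0,"dy":0,"dz":0,"spin":0,"grip":0},{"dx":0,"dy":0,"dz":0,"spin":0,"grip":0},{"dx":0,"dy":0,"dz":0,"spin":0,"grip":0},{"dx":0,"dy":0,"dz":0,"spin":0,"grip":0},{"dx":0,"dy":0,"dz":0,"spin":0,"grip":0},{"dx":0,"dy":0,"dz":0,"spin":0,"grip":0},{"dx":0,"dy":0,"dz":0,"spin":0,"grip":0},{"dx":0,"dy":0,"dz":-0.04,"spin":-0.1,"grip":0},{"dx":0,"dy":0,"dz":-0.08,"spin":-0.2,"grip":0}]}}

```text
time_s: 28.02
tcp_pos: [0.6223, 0.077, 0.0765]
eef_rot: [-179.9, -0.0, -55.4]
contact_force: [2.0, 3.4, 2.7]
gripper_width: 0.0125
```

Call:
{"op": "servo_tool", "data": {"targets": [{"dx":0,"dy":0,"dz":-0.04,"spin":-0.1,"grip":0},{"dx":0,"dy":0,"dz":-0.08,"spin":-0.2,"grip":0},{"dx":0,"dy":0,"dz":-0.12,"spin":-0.3,"grip":0},{"dx":0,"dy":0,"dz":-0.16,"spin":-0.4,"grip":0},{"dx":0,"dy":0,"dz":-0.2,"spin":-0.5,"grip":0},{"dx":0,"dy":0,"dz":-0.22,"spin":-0.6,"grip":0},{"dx":0,"dy":0,"dz":-0.22,"spin":-0.66,"grip":0},{"dx":0,"dy":0,"dz":-0.22,"spin":-0.68,"grip":0},{"dx":0,"dy":0,"dz":-0.22,"spin":-0.68,"grip":0},{"dx":0,"dy":0,"dz":-0.22,"spin":-0.68,"grip":0}]}}

```text
time_s: 28.85
tcp_pos: [0.6228, 0.0772, 0.0742]
eef_rot: [-179.9, 0.1, -94.0]
contact_force: [4.2, 2.8, 1.2]
gripper_width: 0.0123
```

Call:
{"op": "servo_tool", "data": {"targets": [{"dx":0,"dy":0,"dz":0,"spin":0,"grip":50},{"dx":0,"dy":0,"dz":0,"spin":0,"grip":50},{"dx":0,"dy":0,"dz":0,"spin":0,"grip":50},{"dx":0,"dy":0,"dz":1.5,"spin":0,"grip":50},{"dx":0,"dy":0,"dz":3.2,"spin":0,"grip":50},{"dx":0,"dy":0,"dz":4.9,"spin":0,"grip":50},{"dx":-2.1,"dy":-2.2,"dz":4.9,"spin":0.11,"grip":50},{"dx":-4.2,"dy":-4.4,"dz":4.9,"spin":0.22,"grip":50},{"dx":-6.3,"dy":-6.6,"dz":4.9,"spin":0.33,"grip":50},{"dx":-8.4,"dy":-8.8,"dz":4.9,"spin":0.44,"grip":50}]}}

```text
time_s: 29.68
tcp_pos: [0.5353, -0.0128, 0.1221]
eef_rot: [179.9, 0.0, -68.6]
contact_force: [-0.3, -1.3, 0.7]
gripper_width: 0.0436
```

Call:
{"op": "servo_tool", "data": {"targets": [{"dx":-2.1,"dy":-2.2,"dz":0,"spin":0.11,"grip":50},{"dx":-4.2,"dy":-4.4,"dz":0,"spin":0.22,"grip":50},{"dx":-6.1,"dy":-6.5,"dz":0,"spin":0.33,"grip":50},{"dx":-6.1,"dy":-6.5,"dz":0,"spin":0.44,"grip":50},{"dx":-6.1,"dy":-6.5,"dz":-1.2,"spin":0.44,"grip":50},{"dx":-6.1,"dy":-6.5,"dz":-2.6,"spin":0.44,"grip":50},{"dx":-6.1,"dy":-6.5,"dz":-4,"spin":0.44,"grip":50},{"dx":-6.1,"dy":-6.5,"dz":-4.5,"spin":0.44,"grip":50},{"dx":-6.1,"dy":-6.5,"dz":-4.5,"spin":0.44,"grip":50},{"dx":-6.1,"dy":-6.5,"dz":-4.5,"spin":0.44,"grip":0}]}}

```text
time_s: 30.52
tcp_pos: [0.4761, -0.0768, 0.0777]
eef_rot: [179.9, 0.0, -43.7]
contact_force: [0.0, 1.2, 0.2]
gripper_width: 0.041
```

Call:
{"op": "servo_tool", "data": {"targets": [{"dx":0,"dy":0,"dz":0,"spin":0,"grip":0},{"dx":0,"dy":0,"dz":0,"spin":0,"grip":0},{"dx":0,"dy":0,"dz":0,"spin":0,"grip":0},{"dx":0,"dy":0,"dz":0,"spin":0,"grip":0},{"dx":0,"dy":0,"dz":0,"spin":0,"grip":0},{"dx":0,"dy":0,"dz":0,"spin":0,"grip":0},{"dx":0,"dy":0,"dz":0,"spin":0,"grip":0},{"dx":0,"dy":0,"dz":0,"spin":0,"grip":0},{"dx":0,"dy":0,"dz":-0.04,"spin":-0.1,"grip":0},{"dx":0,"dy":0,"dz":-0.08,"spin":-0.2,"grip":0}]}}

```text
time_s: 31.35
tcp_pos: [0.4767, -0.0766, 0.0772]
eef_rot: [-180.0, -0.0, -55.4]
contact_force: [-2.0, -0.9, 5.2]
gripper_width: 0.0121
```

Call:
{"op": "servo_tool", "data": {"targets": [{"dx":0,"dy":0,"dz":-0.04,"spin":-0.1,"grip":0},{"dx":0,"dy":0,"dz":-0.08,"spin":-0.2,"grip":0},{"dx":0,"dy":0,"dz":-0.12,"spin":-0.3,"grip":0},{"dx":0,"dy":0,"dz":-0.16,"spin":-0.4,"grip":0},{"dx":0,"dy":0,"dz":-0.2,"spin":-0.5,"grip":0},{"dx":0,"dy":0,"dz":-0.22,"spin":-0.6,"grip":0},{"dx":0,"dy":0,"dz":-0.22,"spin":-0.66,"grip":0},{"dx":0,"dy":0,"dz":-0.22,"spin":-0.68,"grip":0},{"dx":0,"dy":0,"dz":-0.22,"spin":-0.68,"grip":0},{"dx":0,"dy":0,"dz":-0.22,"spin":-0.68,"grip":0}]}}

```text
time_s: 32.18
tcp_pos: [0.4782, -0.0761, 0.075]
eef_rot: [-179.8, 0.0, -94.0]
contact_force: [5.3, -0.3, -1.5]
gripper_width: 0.0123
```

Now I'll release d, lift, and move clear toward -y to check.

Call:
{"op": "servo_tool", "data": {"targets": [{"dx":0,"dy":0,"dz":0,"spin":0,"grip":50},{"dx":0,"dy":0,"dz":0,"spin":0,"grip":50},{"dx":0,"dy":0,"dz":0,"spin":0,"grip":50},{"dx":0,"dy":0,"dz":1.5,"spin":0,"grip":50},{"dx":0,"dy":0,"dz":3.2,"spin":0,"grip":50},{"dx":0,"dy":0,"dz":6,"spin":0,"grip":50},{"dx":0,"dy":0,"dz":9,"spin":0,"grip":50},{"dx":0,"dy":0,"dz":12,"spin":0,"grip":50},{"dx":-0.5,"dy":-3,"dz":13,"spin":0,"grip":50},{"dx":-1,"dy":-6,"dz":13,"spin":0,"grip":50}]}}

```text
time_s: 33.02
tcp_pos: [0.4678, -0.1364, 0.2079]
eef_rot: [-179.7, 0.0, -93.9]
contact_force: [0.3, -0.8, -0.0]
gripper_width: 0.0439
```

Call:
{"op": "servo_tool", "data": {"targets": [{"dx":-1,"dy":-3,"dz":0,"spin":0,"grip":50},{"dx":-2,"dy":-6,"dz":0,"spin":0,"grip":50},{"dx":-3,"dy":-9,"dz":0,"spin":0,"grip":50},{"dx":-4,"dy":-12,"dz":0,"spin":0,"grip":50},{"dx":-5,"dy":-15,"dz":0,"spin":0,"grip":50},{"dx":-6,"dy":-18,"dz":0,"spin":0,"grip":50},{"dx":-7,"dy":-21,"dz":0,"spin":0,"grip":50},{"dx":-8,"dy":-24,"dz":0,"spin":0,"grip":50},{"dx":-9,"dy":-27,"dz":0,"spin":0,"grip":50},{"dx":-10,"dy":-30,"dz":0,"spin":0,"grip":50}]}}

```text
time_s: 33.85
tcp_pos: [0.365, -0.4375, 0.2042]
eef_rot: [179.9, 0.1, -94.1]
contact_force: [0.7, -0.4, 0.2]
gripper_width: 0.0438
```

Run:
```python
from h import *
print(r.get_state()["tcp_pos"])
im=r.capture("side");c=im[150:240,190:310]
t=r.capture("top");d=t[125:215,215:305]
f=lambda x,k:cv2.resize(x,None,fx=k,fy=k,interpolation=cv2.INTER_CUBIC)
cv2.imwrite("pics/s8.png",np.hstack([f(c,3.75),f(d,3.75)])[:,:800])
cen=proj("top",[[.4715,.073,.12],[.622,.077,.12],[.626,-.072,.12],[.477,-.0765,.12]])
print(cen.round(1));b=bars("top",t,cen,0,[.12]*4,10);print((b*[1,1,1,1,1]).round(4))
for n in("bottle","jar","dish","screwdriver"):
    print(n,[(x["extent"],round(x["p"],2)) for x in r.cut_out(n,"top")[:1]])
```

```text
[ 0.36503784 -0.43748799  0.20422122]
[[236.6 193.5]
 [236.3 152.4]
 [277.4 151.7]
 [278.4 192.5]]
[[ 4.69800e-01  7.14000e-02 -8.81214e+01  3.96000e-02  2.80000e+01]
 [ 6.18500e-01  7.59000e-02 -8.98908e+01  4.18000e-02  3.20000e+01]
 [ 6.23700e-01 -7.27000e-02 -8.78347e+01  4.08000e-02  3.20000e+01]
 [ 4.74500e-01 -7.84000e-02 -8.64628e+01  3.85000e-02  2.50000e+01]]
bottle [([128.1, 164.5, 152.2, 182.6], 0.81)]
jar []
dish [([184.6, 167.8, 210.7, 190.6], 0.87)]
screwdriver [([274.6, 190.0, 286.5, 199.4], 0.15)]
```

View pics/s8.png

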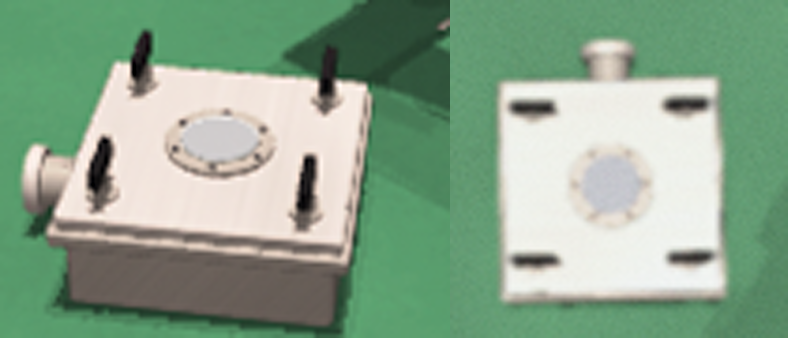

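All four bars measure -86.5 to -89.9°. The stop is expected at about -88.1°, since the chamber yaw is about 1.9°, so they agree within the measurement noise. The picture shows all four bars crosswise, at top (532,105), (687,104), (534,260) and (690,258), and the cover level. I'll do a quick bystander check from the side and then hand in.

Run:
```python
from h import *
r.capture("side")
for n in("bottle","jar","dish","screwdriver"):
    print(n,[(x["extent"],round(x["p"],2)) for x in r.cut_out(n,"side")[:1]])
s=r.get_state();print(s["contact_force"],s["time_s"]);r.close_job()
```

```text
bottle [([187.4, 289.1, 221.7, 355.1], 0.96)]
jar [([254.1, 125.8, 276.1, 146.9], 0.67)]
dish [([215.7, 250.0, 252.8, 276.4], 0.9)]
screwdriver [([325.4, 137.9, 345.4, 152.8], 0.64)]
[-0.76674538  0.09981362 -1.39877179] 34.4
the job is handed in; nothing more can be done
```

I tightened all four screws in two crisscross passes and handed the job in at about 34 s. The first pass, to about 45°, went d, b, c, a. The second, to the stops, went a, c, b, d. The gripper is open and well clear of the chamber.

- **Screws:** In the last top view the bars measured a -88.1°, b -89.9°, c -87.8° and d -86.5°. The stop should be at about -88.1° for the chamber's 1.9° yaw, so all agree to within about 2°, which is the picture's noise. Each was turned about 6° past that point so it would reach its stop. I read the turning torque only on a and c. It was 0.13–0.16 N m, about what turning takes anyway, so it does not show the stop by itself.
- **Cover:** It looks flat in the pictures, but I did not measure its height.
- **Bystanders:** Bottle, jar and dish are where they were, to within a few pixels. The screwdriver was only partly detected at the end, at the same spot and probably half hidden by the arm.
- **First grip on d failed:** The real fingertips stood about 26 mm higher than the reported tool position, so the jaws closed on top of the bar with about 5 N and did not turn it. I corrected for the offset, and every later grip held.

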